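Turn the keyed roller key-up in the bench centres and set the pointer stand

ROBOT

A 6-joint arm with a two-finger parallel gripper is mounted at the origin on a cart in front of the work surface, level with it; the furniture and walls round the work are solid. World frame = base frame: x ahead of the robot, y to its left, z up, the work surface at z = 0. Lengths are in m, angles in rad, forces in N, time in s.
With the tool pointing down it reaches from about 0.35 to 0.85 m from the base axis. Payload 8.1 kg.
Tool frame: the origin (TCP) lies between the finger pads; the fingertips stand 8 mm ahead of it and the grasp point (between the pads) lies 11 mm behind it; z points along the fingers, y is the line along which they close (so a half turn about z gives the same grasp; the last joint's range is limited). The gripper opens to 85 mm and grips with 20 to 120 N. Pads are 22 mm wide; open, the fingers measure 114 mm over their backs; the gripper's body (76 mm by 85 mm) begins 54 mm behind the grasp point. The pads swing forward as they close: fully open they stand 13 mm farther back than shut.
Start: joints at [-1.334, 0.13, 1.488, -0, 1.523, -0.085], TCP at [0.19, -0.569, 0.239] pointing down, gripper open.
Joint ranges: [-2.96, 2.96], [-0.89, 2.26], [0.02, 2.5], [-1.34, 4.48], [0, 2.73], [-2.66, 2.66]. Speed limits (rad/s): [2.39, 2.39, 2.79, 3.14, 3.14, 3.14].

INTERFACE

Orientations are given as a unit quaternion [x, y, z, w].
In Python, from station import sense, snapshot, finish_job gives the robot as it stands.
- The arm moves only by the tool apply_moves, never from a script. Its argument "increments" is a list of rows, each an object with "delta_pos": the shift along the world's x, y, z each as a share of 5 cm, from -1 to 1, a list of three; "spin": the turn about the world's z as a share of 60 degrees, from -1 to 1. A call has 1 to 12 rows; each row shifts and turns the commanded pose from where the row before left it; what a row does not reach is not made up. A row lasts 1/8 s, in which the tool goes at most 62.5 mm and 10.7 degrees, less where a joint would pass 70% of its speed; a pose out of reach is approached as far as the arm can. A call with a number of a shift or a turn outside -1 to 1 is refused whole. A call with a gripper value outside its range is refused whole. "jaw" is the closure, from -1 (fully open) to 1 (shut), set as the call begins (left out, the last holds). The fingers move at their own pace and stop on an object; "newtons" is the grip in N (left out, the last holds). Time passes only in rows, so rows that do not move let the fingers close. It gives the time, the measured TCP pose, the force, the opening and the grip force at its end, in the units of the state.
- sense(): the state, without advancing time (a new reading comes with each control period).
- snapshot(name): name is "scene" or "top" or "wrist"; returns a dict with "color" (384x512x3 uint8, red, green, blue), "vfov" (degrees; the focal length in pixels is half the picture's height over the tangent of half this angle, whatever the lens; pixels are square), "cx", "cy" (the principal point, pixels), "world_to_cam" (4x4, takes a point from world to camera coordinates). Camera axes: x right, y down, z forward; pixel columns grow to the right and rows downward; lengths in m; the calibration is good to about 2 mm. A picture is of the moment at which its call begins. There is no depth.
- finish_job(): hands the job in; it is judged then, once.
The state is a dict: "clock": time; "joints": joint angles; "qvel": joint speeds; "effort": joint torques, N m; "tcp_pos": TCP position; "eef_rot": TCP orientation; "force": force on the tool from outside, world axes, zero at the start; "ft_torque": the same for the moment, N m; "gripper_width": opening from 0.0 (shut) to 1.0 (fully open); "gripper_force": force on a finger pad.
Only numpy, scipy, OpenCV 4.12 (cv2) and the standard library are available. Lean on these libraries where they do the work, as an engineer would, in place of code of your own. Each camera call takes 0.05 s, during which the arm holds its last target. There are 200 camera calls.

TASK

Turn the roller that is held between the bench centres (its spokes make good handles) until its brass key faces straight up. Then slide the loose pointer stand along its base plate until its foot butts square and flush against the long right-hand edge of the bed, with the pointer's tip over the key. Leave the cup and the brass fitting where they are.

Things in the scene. Friction and masses are not known exactly. Their poses are not given: they have to be found in the camera images.
- bench_centres: Fixed bench centres: 8 mm light base plate (reaches right to x = -154 mm under the stand), on it a dark bed 80 x 270 x 14 mm with grey stocks at both ends, 123 mm high, inner faces y = +98 and -98 mm. Origin: on the bench under the bed's centre; z up, y along the bed towards the robot, x to the left. Shaft axis along y at z = 102 mm. Bed's right-hand edge: face x = -40 mm, z 8 to 22 mm.
- rotor (a joint): Angle (rad) of the roller about the shaft axis; no stops. 0 or 2 pi = brass key straight up; growing values carry the top of the roller towards the bed's +x (robot's left). Friction holds it where it is left; about 2 N at a spoke's end turns it.
- key (a point): Middle of the outer face of the brass key: a bar 8 mm wide, 60 mm long (bed y -60 to 0 mm) set along the steel roller (44 mm diameter, bed y -72 to +12 mm), standing 5 mm proud, 27 mm from the shaft axis. Its z axis points radially outward.
- collar (a point): Point on the shaft axis, centre of the spoke collar (bed y = +52 mm, 30 mm diameter, 18 mm wide). Four spokes, 9 mm thick, stand out at right angles to one another: the one in the key's direction ends in a black ball (18 mm diameter, centre 62 mm from the axis), the other three in plain round ends 62 mm from the axis. All turn with the roller.
- pointer_stand: Loose stand of 0.4 to 0.85 kg: grey foot 64 (x) x 70 (y) x 40 (z) mm, a 10 mm post 20 mm to +x of the foot's centre with a clamp on top, 146 mm high, and a level rod at 138 mm reaching to +x. Origin: centre of the underside; z up, x towards the bed. Starts right of the bed, facing the roller, 2 to 5 cm off, askew, on the base plate.
- stand_face (a point): Middle of the foot's face that must butt against the bed's right-hand edge: 32 mm towards +x from the stand's origin, 7 mm above the base plate.
- pointer_tip (a point): Down-turned tip of the stand's pointer, 72 mm towards +x from the stand's origin and 129 mm above its underside; it clears the upright key by 8 mm.
- bead_cup: Loose tin cup of beads, 70 mm across, 50 mm high, a bystander; origin at its underside's centre.
- gland_0: Loose brass compression fitting, 22 mm wide, 24 mm high, standing, a bystander; origin at its underside's centre.

How it is judged:
On the way, in this order (a step that is already met when the one before it is completed fails the run):
1. the key faces straight up (within 0.10 rad) (angle between key's own z axis and vertical below 0.1 rad), for 0.2 s.
2. the stand's foot is butted flush against the bed's right-hand edge, with the key up (angle between key's own z axis and vertical below 0.1 rad and x of stand_face in the frame of bench_centres between -0.0435 and -0.036 m and angle between the x axis of pointer_stand and the x axis of bench_centres, either way round below 0.06 rad and y of pointer_tip in the frame of bench_centres between -0.058 and -0.002 m and angle between pointer_stand's own z axis and vertical below 0.05 rad), for 0.2 s.
At the end, for the whole second after the job is handed in: The key faces up within 0.10 rad; the foot's face is within 3.5 mm of the bed's right-hand edge and square to it within 0.06 rad, the stand upright, the pointer's tip above the 60 mm length of the key (bed y -58 to -2 mm); roller and stand at rest (all of step 2 and linear speed of pointer_stand below 0.01 m/s and velocity of joint rotor between -0.05 and 0.05 rad/s); the robot touches nothing.
It fails at once if the cup is shoved more than 30 mm (distance of bead_cup from where it was at the start of the episode above 0.03 m).
It fails at once if the brass fitting is shoved more than 30 mm (distance of gland_0 from where it was at the start of the episode above 0.03 m).
It also fails if it takes over 58 s, if anything falls off the work surface, if the arm or the gripper's body presses on something with over 40 N, if the wrist force passes 120 N, or if a joint passes its speed limit or range.

## Working session

There is one attempt and no reset: what is moved stays moved. The work goes in short steps, Python scripts to look and compute and a tool call to move; the robot and the scene stay as the last step left them, time stands still between calls to the robot, and variables do not carry over. Pictures are saved under pics/ and viewed, at most 10 in all, crops included, and the job is handed in when it is done.

Besides the shell and the picture viewer there is one more tool, called after "Emit:" as a command line: name --argument value ..., lists and objects as JSON in quotes. apply_moves: Moves the arm, as the interface text tells. Its arguments: {"type":"object","properties":{"increments":{"type":"array"},"jaw":{"type":"number"},"newtons":{"type":"number"}},"required":["increments"]}

```bash
mkdir -p pics
cat > h.py <<'E'
import numpy as np, cv2
from station import sense, snapshot, finish_job
def snap(n,f=None):
    s=snapshot(n)
    if f: cv2.imwrite('pics/'+f,cv2.cvtColor(s['color'],cv2.COLOR_RGB2BGR))
    return s
def foc(s): return s['color'].shape[0]/2/np.tan(np.radians(s['vfov'])/2)
def ray(s,u,v):
    M=np.array(s['world_to_cam']);R=M[:3,:3];o=-R.T@M[:3,3];f=foc(s)
    d=R.T@np.array([(u-s['cx'])/f,(v-s['cy'])/f,1]);return o,d/np.linalg.norm(d)
def onz(s,u,v,z):
    o,d=ray(s,u,v);return o+d*(z-o[2])/d[2]
def proj(s,p):
    M=np.array(s['world_to_cam']);c=M[:3,:3]@np.asarray(p)+M[:3,3];f=foc(s);return np.array([s['cx']+f*c[0]/c[2],s['cy']+f*c[1]/c[2]])
def tri(a,b):
    (o1,d1),(o2,d2)=a,b
    t=np.linalg.lstsq(np.c_[d1,-d2],o2-o1,rcond=None)[0];p,q=o1+d1*t[0],o2+d2*t[1];return (p+q)/2,np.linalg.norm(p-q)
E
python3 - <<'E'
from h import *
import pickle
S={n:snap(n,n+'0.png') for n in('scene','top')}
pickle.dump(S,open('s0.pkl','wb'))
for n in S: print(n,S[n]['vfov'],ray(S[n],256,192))
print(sense()['tcp_pos'],sense()['eef_rot'])
E
```

```text
scene 42.51660121409935 (array([-0.08061049,  0.70617492,  0.62115851]), array([ 0.5302512 , -0.64714576, -0.54775545]))
top 53.68573958683545 (array([0.28957716, 0.05327111, 0.93020032]), array([ 0.19736907, -0.02239732, -0.98007337]))
[ 0.18967839 -0.56871111  0.23834541] [ 9.87081277e-01  1.60218102e-01 -5.83747055e-05 -8.41964629e-04]
```

View pics/scene0.png

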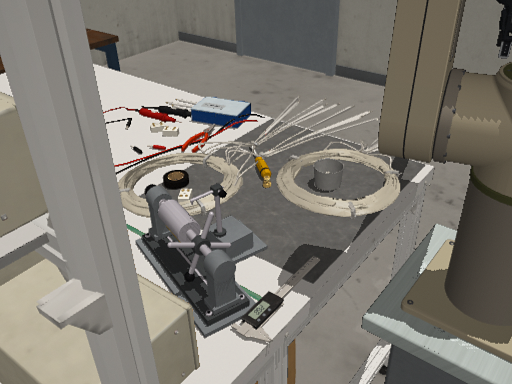

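View pics/top0.png

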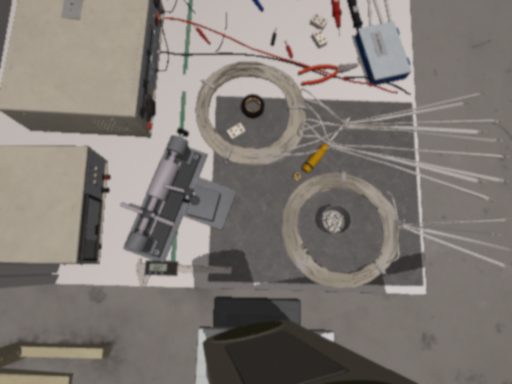

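The bench centres run from about (145,245) near to (180,150) far in the top view. The stand is at about (210,203) and the cup at (332,220). I'll enlarge both views.

Run:
```python
import pickle,cv2,numpy as np
S=pickle.load(open('s0.pkl','rb'))
a=S['top']['color'][125:275,110:250];b=S['scene']['color'][165:335,125:275]
a=cv2.resize(a,(400,429),interpolation=3)
b=cv2.resize(b,(400,453),interpolation=3)
o=np.zeros((453,800,3),np.uint8);o[:429,:400]=a;o[:,400:]=b
cv2.imwrite('pics/crop.png',cv2.cvtColor(o,4))
```

```text
(no output)
```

View pics/crop.png

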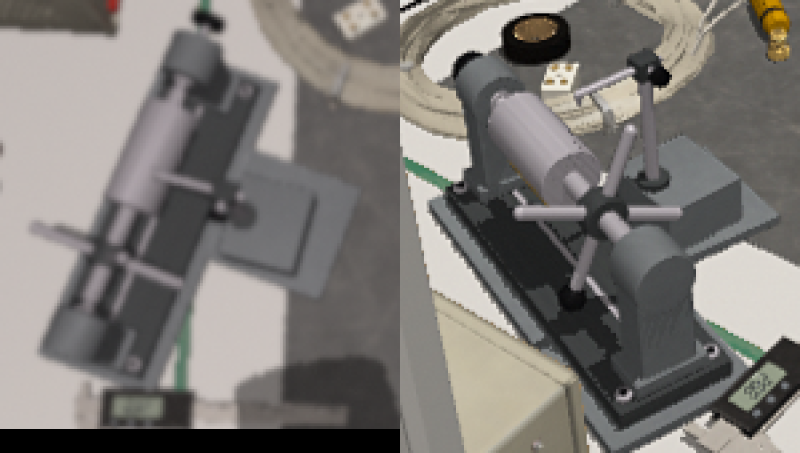

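Key points down: in the crop the ball is at (573,298), below the collar at (605,210). I'll triangulate roughly, then look from close by with the wrist camera.

Run:
```python
from h import *
import pickle
S=pickle.load(open('s0.pkl','rb'));T,C=S['top'],S['scene']
t=lambda x,y:ray(T,110+x/2.857-.3,125+y/2.86-.3)
c=lambda x,y:ray(C,125+(x-400)/2.667-.3,165+y/2.665-.3)
for n,a,b in[('spL',(35,228),(520,213)),('spR',(180,285),(680,213)),('collar',(121,258),(605,212)),('tip',(160,180),(577,100)),('clamp',(238,205),(645,65))]:
    print(n,*tri(t(*a),c(*b)))
P=lambda x,y,z:onz(T,110+x/2.857-.3,125+y/2.86-.3,z)[:2].round(4)
print('bedR',P(272,95,.015),P(158,378,.015))
for q in[(245,180),(318,195),(297,270),(218,255)]:print('foot',P(*q,.048))
for z in(0,.05):print('cup',onz(T,332,220,z)[:2])
print('ball ray',c(573,298))
s=snap('wrist','w0.png');print(ray(s,256,192))
```

```text
spL [0.41536596 0.31985953 0.1249956 ] 0.0014470017734469541
spR [0.38133851 0.21876604 0.07506851] 0.0004538880185776902
collar [0.40057878 0.26313777 0.09512858] 0.005499638156927077
tip [0.45375069 0.22822964 0.13967129] 0.005474907211060392
clamp [0.43992016 0.1716655  0.14162608] 0.01347647078316155
bedR [0.5562 0.1624] [0.3101 0.2428]
foot [0.4727 0.1767]
foot [0.4622 0.1158]
foot [0.3994 0.1299]
foot [0.4095 0.1948]
cup [ 0.41271261 -0.15850125]
cup [ 0.40609385 -0.14711809]
ball ray (array([-0.08061049,  0.70617492,  0.62115851]), array([ 0.5672427 , -0.47712241, -0.67125995]))
(array([ 0.25132663, -0.54828101,  0.37391673]), array([-0.2291083 , -0.08941136, -0.96928582]))
```

Emit:
apply_moves --increments '[{"delta_pos": [0.55, 0.8, 0.4], "spin": 0.11}, {"delta_pos": [0.55, 0.8, 0.4], "spin": 0.11}, {"delta_pos": [0.55, 0.8, 0.4], "spin": 0.11}, {"delta_pos": [0.55, 0.8, 0.4], "spin": 0.11}, {"delta_pos": [0.55, 0.8, 0.4], "spin": 0.11}, {"delta_pos": [0.55, 0.8, 0.4], "spin": 0.11}, {"delta_pos": [0.55, 0.8, 0], "spin": 0.11}, {"delta_pos": [0.55, 0.8, 0], "spin": 0.12}, {"delta_pos": [0, 0.9, 0], "spin": 0}, {"delta_pos": [0, 0.9, 0], "spin": 0}, {"delta_pos": [0, 0.9, 0], "spin": 0}, {"delta_pos": [0, 0.9, 0], "spin": 0}]'

```text
clock: 1.65
tcp_pos: [0.4095, -0.0678, 0.3591]
eef_rot: [0.81, 0.587, -0.0, -0.0]
force: [-0.0, -0.5, -0.1]
gripper_width: 1.001
gripper_force: 0.0
```

Emit:
apply_moves --increments '[{"delta_pos": [0, 0.9, 0], "spin": 0}, {"delta_pos": [0, 0.9, 0], "spin": 0}, {"delta_pos": [0, 0.9, 0], "spin": 0}, {"delta_pos": [0, 0.9, 0], "spin": 0}, {"delta_pos": [0, 0.4, 0], "spin": 0}, {"delta_pos": [0, 0, 0], "spin": 0}, {"delta_pos": [0, 0, 0], "spin": 0}]'

```text
clock: 2.52
tcp_pos: [0.4097, 0.1303, 0.3591]
eef_rot: [0.81, 0.587, -0.0, 0.0]
force: [0.3, -0.5, -0.5]
gripper_width: 1.0
gripper_force: 0.0
```

Run:
```python
from h import *
import pickle
s=sense();print(s['clock'],s['tcp_pos'],s['eef_rot'],s['joints'])
w=snap('wrist','w1.png');pickle.dump(w,open('w1.pkl','wb'));print(ray(w,256,192),w['vfov'])
```

```text
2.525 [0.40973965 0.13029586 0.35910684] [ 8.09850921e-01  5.86635667e-01 -2.72090574e-04  7.34104075e-05] [ 1.88823995e-01 -3.52340310e-01  1.71987266e+00 -3.71476178e-04
  1.77449080e+00  5.05748601e-01]
(array([0.42941188, 0.19278636, 0.49466156]), array([-0.0631839 , -0.23886343, -0.96899539])) 61.26466236968921
```

View pics/w1.png

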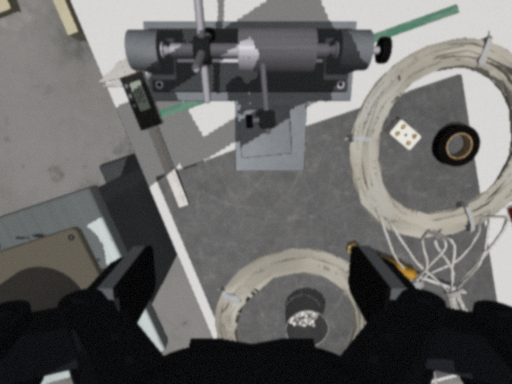

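The wrist view shows the bench across the top, from (130,50) to (370,50). The stand's foot is near (270,140) and the pointer rod at (265,90). I'll enlarge that part.

Run:
```python
import pickle,cv2
w=pickle.load(open('w1.pkl','rb'))
a=cv2.resize(w['color'][0:185,120:390],(800,548),interpolation=3)
cv2.imwrite('pics/crop2.png',cv2.cvtColor(cv2.convertScaleAbs(a,alpha=1.5),4))
```

```text
(no output)
```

View pics/crop2.png

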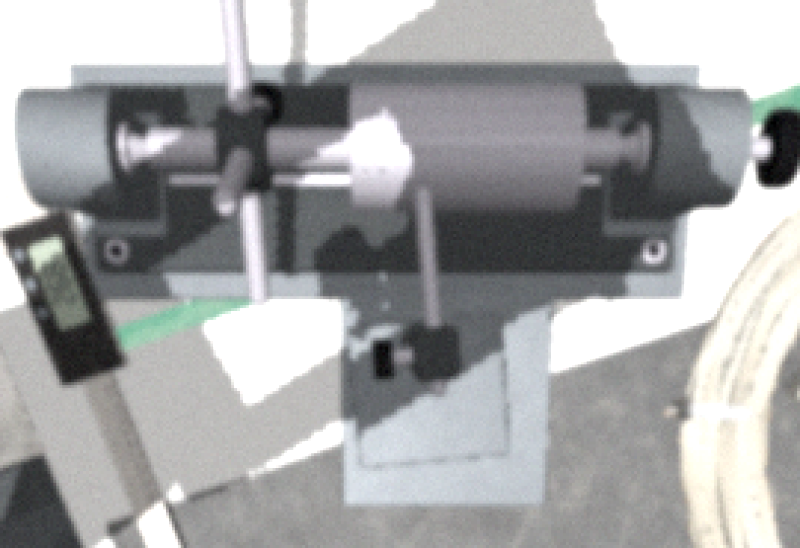

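Run:
```python
from h import *
import pickle
w=pickle.load(open('w1.pkl','rb'));k=800/270
P=lambda x,y,z:onz(w,120+x/k-.3,y/k-.3,z)[:2]
a,b=P(97,272,.022),P(688,270,.022);print('bed',a,b,np.linalg.norm(a-b))
d=(a-b)/np.linalg.norm(a-b);print('ydir deg',np.degrees(np.arctan2(d[1],d[0])))
X=np.array([d[1],-d[0]])
O1=(a+b)/2+.04*X;print('O',O1)
for n,p in[('shaft near',P(135,147,.102)),('shaft far',P(640,147,.102)),('collar',P(242,150,.102))]:
    q=p-O1;print(n,p,(q@X).round(4),(q@d).round(4))
f=[P(360,467,.048),P(508,455,.048),P(505,335,.048)]
for p in f:q=p-O1;print('foot',p,(q@X).round(4),(q@d).round(4))
e=f[0]-f[1];print('foot y deg',np.degrees(np.arctan2(e[1],e[0])),np.linalg.norm(e))
# spoke plane: plane bed y=.052 ray intersect
n=np.r_[d,0];c0=np.r_[O1+.052*d,0]
for nm,u in[('R',(257,300)),('B',(227,208)),('ball',(272,100))]:
    o,r=ray(w,120+u[0]/k-.3,u[1]/k-.3);p=o+r*((c0-o)@n)/(r@n)
    # intersection in-plane
    x,z=(p-c0)[:2]@X,p[2]-.102;print(nm,x.round(4),z.round(4),np.hypot(x,z).round(4),np.degrees(np.arctan2(x,z)))
```

```text
bed [0.30644714 0.25805871] [0.56973317 0.17251735] 0.2768336342476214
ydir deg 162.0010761127109
O [0.45045012 0.25333052]
shaft near [0.35827009 0.28406099] 0.0007 0.0972
shaft far [0.53917127 0.2246534 ] 0.0001 -0.0932
collar [0.39622603 0.27049732] -0.0004 0.0569
foot [0.39612169 0.13609709] -0.1283 0.0154
foot [0.46326148 0.11992416] -0.1229 -0.0534
foot [0.47719096 0.17218168] -0.0689 -0.0505
foot y deg 166.45636634774692 0.06906022930191923
R -0.055 0.0103 0.0559 -79.43745278778124
B -0.0289 0.0727 0.0782 -21.689435365938593
ball 0.0298 -0.0634 0.0701 154.84586957882004
```

Run:
```python
from h import *
import pickle
S=pickle.load(open('s0.pkl','rb'));T=S['top']
for z in(0,.05,.1,.15,.2,.25,.3):print(z,'bot',onz(T,108,175,z)[:2].round(3),onz(T,100,262,z)[:2].round(3),'topedge',onz(T,88,148,z)[:2].round(3),onz(T,80,262,z)[:2].round(3), onz(T,105,150,z)[:2].round(3))
C=S['scene'];print([onz(C,197,330,z)[:2].round(3) for z in(0,.1,.2)],[onz(C,193,308,z)[:2].round(3) for z in(0,.1,.2)])
```

```text
0 bot [0.507 0.402] [0.294 0.399] topedge [0.575 0.46 ] [0.292 0.446] [0.572 0.417]
0.05 bot [0.496 0.384] [0.294 0.38 ] topedge [0.56  0.438] [0.292 0.425] [0.557 0.397]
0.1 bot [0.484 0.365] [0.293 0.362] topedge [0.545 0.416] [0.292 0.404] [0.541 0.378]
0.15 bot [0.472 0.346] [0.293 0.343] topedge [0.529 0.394] [0.292 0.383] [0.526 0.358]
0.2 bot [0.46  0.327] [0.293 0.324] topedge [0.514 0.372] [0.292 0.361] [0.511 0.339]
0.25 bot [0.449 0.309] [0.293 0.306] topedge [0.499 0.35 ] [0.292 0.34 ] [0.496 0.319]
0.3 bot [0.437 0.29 ] [0.292 0.287] topedge [0.483 0.329] [0.291 0.319] [0.481 0.3  ]
[array([0.346, 0.347]), array([0.277, 0.404]), array([0.209, 0.462])] [array([0.385, 0.316]), array([0.31 , 0.379]), array([0.235, 0.442])]
```

Emit:
apply_moves --increments '[{"delta_pos": [0, 0.9, 0], "spin": 0}, {"delta_pos": [0, 0.9, 0], "spin": 0}, {"delta_pos": [0.05, 0.9, 0], "spin": 0}, {"delta_pos": [0, 0.98, -0.4], "spin": 0}, {"delta_pos": [0, 0, -0.9], "spin": 0}, {"delta_pos": [0, 0, -0.9], "spin": 0}, {"delta_pos": [0, 0, -0.6], "spin": 0}, {"delta_pos": [0, 0, -0.6], "spin": 0}, {"delta_pos": [0, 0, 0], "spin": 0}, {"delta_pos": [0, 0, 0], "spin": 0}]' --jaw 0.1 --newtons 20

```text
clock: 3.82
tcp_pos: [0.4131, 0.3146, 0.1907]
eef_rot: [0.81, 0.586, 0.001, 0.0]
force: [0.0, -0.0, 1.0]
gripper_width: 0.45
gripper_force: 0.0
```

Run:
```python
from h import *
s=sense();print(s['tcp_pos'],s['force'],s['gripper_width'])
w=snap('wrist');S=snap('scene')
a=cv2.resize(S['color'][165:335,125:275],(450,510),interpolation=3)
b=cv2.resize(w['color'],(350,262))
o=np.zeros((510,800,3),np.uint8);o[:,:450]=a;o[:262,450:]=b
cv2.imwrite('pics/g1.png',cv2.cvtColor(o,4))
```

```text
[0.41314175 0.31455267 0.19067053] [ 0.00839265 -0.00298801  0.97478778] 0.45000922211587474
```

View pics/g1.png

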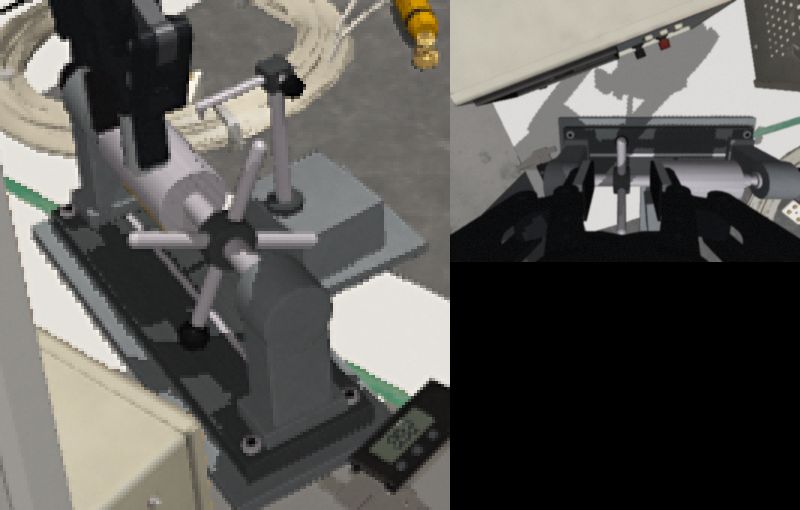

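The wrist view shows spoke A at (622,155), between the open fingers at (577..657). Next I descend and grip.

Emit:
apply_moves --increments '[{"delta_pos": [0, 0, -0.55], "spin": 0}, {"delta_pos": [0, 0, -0.55], "spin": 0}, {"delta_pos": [0, 0, -0.45], "spin": 0}, {"delta_pos": [0, 0, 0], "spin": 0}]'

```text
clock: 4.42
tcp_pos: [0.4117, 0.3144, 0.1112]
eef_rot: [0.81, 0.587, -0.001, -0.0]
force: [-0.4, 0.1, -0.4]
gripper_width: 0.447
gripper_force: 0.0
```

Emit:
apply_moves --increments '[{"delta_pos": [0, 0, 0], "spin": 0}, {"delta_pos": [0, 0, 0], "spin": 0}, {"delta_pos": [0, 0, 0], "spin": 0}, {"delta_pos": [0, 0, 0], "spin": 0}, {"delta_pos": [0, 0, 0], "spin": 0}]' --jaw 1 --newtons 25

```text
clock: 5.05
tcp_pos: [0.413, 0.3159, 0.113]
eef_rot: [0.81, 0.587, 0.001, -0.0]
force: [-1.6, 5.8, 5.9]
gripper_width: 0.094
gripper_force: 24.6
```

Emit:
apply_moves --increments '[{"delta_pos": [-0.024, -0.074, 0.141], "spin": 0}, {"delta_pos": [-0.03, -0.093, 0.128], "spin": 0}, {"delta_pos": [-0.036, -0.11, 0.112], "spin": 0}, {"delta_pos": [-0.041, -0.126, 0.094], "spin": 0}, {"delta_pos": [-0.045, -0.139, 0.07], "spin": 0}, {"delta_pos": [-0.048, -0.146, 0.048], "spin": 0}, {"delta_pos": [-0.049, -0.152, 0.024], "spin": 0}, {"delta_pos": [-0.05, -0.154, 0], "spin": 0}, {"delta_pos": [-0.049, -0.152, -0.026], "spin": 0}, {"delta_pos": [-0.048, -0.146, -0.048], "spin": 0}, {"delta_pos": [-0.044, -0.137, -0.072], "spin": 0}, {"delta_pos": [-0.041, -0.126, -0.092], "spin": 0}]'

```text
clock: 6.55
tcp_pos: [0.3868, 0.2363, 0.1303]
eef_rot: [0.81, 0.587, -0.0, 0.0]
force: [0.4, -0.1, -0.0]
gripper_width: 0.002
gripper_force: 0.0
```

Emit:
apply_moves --increments '[{"delta_pos": [0, 0, 0], "spin": 0}, {"delta_pos": [0, 0, 0], "spin": 0}, {"delta_pos": [0, 0, 0], "spin": 0}]' --jaw 0.1

```text
clock: 6.92
tcp_pos: [0.3872, 0.2373, 0.131]
eef_rot: [0.81, 0.587, 0.0, 0.0]
force: [-1.1, -0.4, 0.0]
gripper_width: 0.453
gripper_force: 0.0
```

The spoke slipped out partway. I'll raise the arm and look.

Emit:
apply_moves --increments '[{"delta_pos": [0, 0, 0.9], "spin": 0}, {"delta_pos": [0, 0, 0.9], "spin": 0}, {"delta_pos": [0, -0.9, 0.9], "spin": 0}, {"delta_pos": [0, -0.9, 0.9], "spin": 0}, {"delta_pos": [0.2, 0, 0], "spin": 0}, {"delta_pos": [0, 0, 0], "spin": 0}, {"delta_pos": [0, 0, 0], "spin": 0}]'

```text
clock: 7.8
tcp_pos: [0.3963, 0.1492, 0.3075]
eef_rot: [0.81, 0.587, -0.001, -0.001]
force: [0.1, -0.6, 0.2]
gripper_width: 0.448
gripper_force: 0.0
```

Run:
```python
from h import *
import pickle
s=sense();print(s['tcp_pos'],s['clock'])
w=snap('wrist');S=snap('scene');pickle.dump((w,S),open('w2.pkl','wb'))
a=cv2.resize(S['color'][165:335,125:275],(375,425),interpolation=3)
b=cv2.resize(w['color'][:250,60:360],(425,354),interpolation=3)
o=np.zeros((425,800,3),np.uint8);o[:,:375]=a;o[:354,375:]=b
cv2.imwrite('pics/g2.png',cv2.cvtColor(o,4))
```

```text
[0.39625745 0.14917977 0.30752273] 7.8
```

View pics/g2.png

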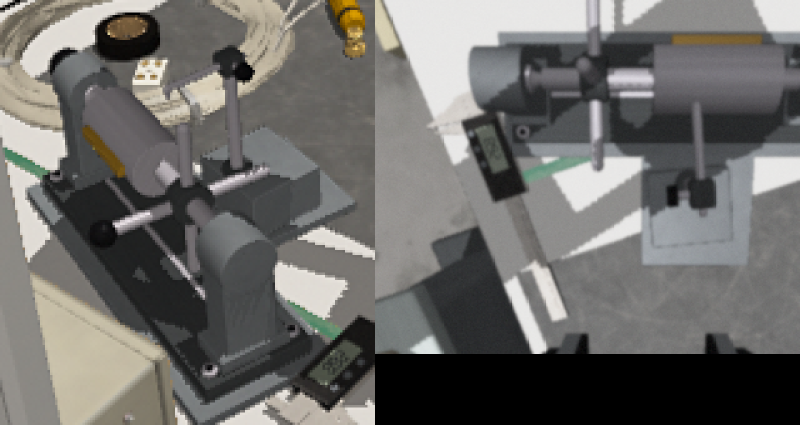

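Spoke A now stands about vertical at (184,130), the brass ball spoke is at (100,235) about horizontal left. I'll compute the angle.

```bash
cat >> h.py <<'E'
d=np.array([-.951,.309,0]);X=np.array([.309,.951,0]);O=np.array([.4475,.254,0]);Cc=O+.052*d+[0,0,.102]
def inpl(s,u,v):
    o,r=ray(s,u,v);p=o+r*((Cc-o)@d)/(r@d)-Cc;x,z=p@X,p[2]
    return x.round(4),z.round(4),np.hypot(x,z).round(4),np.degrees(np.arctan2(x,z)).round(1)
E
python3 - <<'E'
from h import *
import pickle
w,S=pickle.load(open('w2.pkl','rb'))
for n,u in[('A',(184,125)),('ball',(100,235)),('R',(267,172)),('col',(192,199))]:print(n,inpl(S,125+u[0]/2.5-.3,165+u[1]/2.5-.3))
k=425/300
for n,u in[('A',(597,165)),]:print(n,inpl(w,60+(u[0]-375)/k-.3,u[1]/k-.3))
E
```

```text
A (np.float64(-0.0008), np.float64(0.0597), np.float64(0.0597), np.float64(-0.8))
ball (np.float64(0.0656), np.float64(0.0012), np.float64(0.0656), np.float64(88.9))
R (np.float64(-0.0588), np.float64(-0.0047), np.float64(0.059), np.float64(-94.5))
col (np.float64(-0.0007), np.float64(-0.0009), np.float64(0.0011), np.float64(-138.7))
A (np.float64(-0.0568), np.float64(0.0104), np.float64(0.0578), np.float64(-79.6))
```

Emit:
apply_moves --increments '[{"delta_pos": [0.03, 0.8, 0], "spin": 0}, {"delta_pos": [0, 0.8, 0], "spin": 0}, {"delta_pos": [0, 0.81, -0.5], "spin": 0}, {"delta_pos": [0, 0, -0.7], "spin": 0}, {"delta_pos": [0, 0, -0.8], "spin": 0}, {"delta_pos": [0, 0, -0.8], "spin": 0}, {"delta_pos": [0, 0, -0.68], "spin": 0}, {"delta_pos": [0, 0, 0], "spin": 0}]'

```text
clock: 8.9
tcp_pos: [0.3955, 0.2682, 0.1315]
eef_rot: [0.81, 0.587, -0.004, -0.001]
force: [-0.0, 0.5, 0.7]
gripper_width: 0.454
gripper_force: 0.0
```

Emit:
apply_moves --increments '[{"delta_pos": [0, 0, 0], "spin": 0}, {"delta_pos": [0, 0, 0], "spin": 0}, {"delta_pos": [0, 0, 0], "spin": 0}, {"delta_pos": [0, 0, 0], "spin": 0}, {"delta_pos": [0, 0, 0], "spin": 0}]' --jaw 1 --newtons 45

```text
clock: 9.52
tcp_pos: [0.3981, 0.2704, 0.1371]
eef_rot: [0.81, 0.587, 0.001, -0.001]
force: [-7.5, 2.2, 4.0]
gripper_width: 0.085
gripper_force: 44.1
```

Emit:
apply_moves --increments '[{"delta_pos": [-0.035, -0.108, -0.008], "spin": 0}, {"delta_pos": [-0.035, -0.108, -0.022], "spin": 0}, {"delta_pos": [-0.033, -0.103, -0.034], "spin": 0}, {"delta_pos": [-0.032, -0.099, -0.048], "spin": 0}, {"delta_pos": [-0.03, -0.091, -0.06], "spin": 0}, {"delta_pos": [-0.028, -0.086, -0.072], "spin": 0}, {"delta_pos": [-0.024, -0.074, -0.082], "spin": 0}, {"delta_pos": [0, 0, 0], "spin": 0}, {"delta_pos": [0, 0, 0], "spin": 0}]'

```text
clock: 10.65
tcp_pos: [0.3874, 0.2377, 0.1214]
eef_rot: [0.81, 0.587, 0.001, -0.001]
force: [-10.9, 3.8, 8.5]
gripper_width: 0.09
gripper_force: 44.5
```

Run:
```python
from h import *
s=sense();p=s['tcp_pos'];q=np.array(p)+[0,0,.011]-Cc;print(p,s['gripper_width'],q@X,q@d,q[2],np.degrees(np.arctan2(q@X,q[2])),np.hypot(q@X,q[2]))
```

```text
[0.38742332 0.23766216 0.12137859] 0.08992938328970963 -0.03410097970388111 9.066407890140995e-05 0.03037858977191711 -48.30400428749663 0.04566985365966195
```

Emit:
apply_moves --increments '[{"delta_pos": [-0.022, -0.067, -0.09], "spin": 0}, {"delta_pos": [-0.019, -0.057, -0.098], "spin": 0}, {"delta_pos": [-0.014, -0.044, -0.106], "spin": 0}, {"delta_pos": [0, 0, 0], "spin": 0}, {"delta_pos": [0, 0, 0], "spin": 0}]'

```text
clock: 11.28
tcp_pos: [0.3847, 0.2293, 0.106]
eef_rot: [0.81, 0.587, 0.001, -0.002]
force: [-7.6, 7.9, 3.1]
gripper_width: 0.085
gripper_force: 46.0
```

Emit:
apply_moves --increments '[{"delta_pos": [0, 0, 0], "spin": 0}, {"delta_pos": [0, 0, 0], "spin": 0}, {"delta_pos": [0, 0, 0.6], "spin": 0}, {"delta_pos": [0, 0, 0.9], "spin": 0}, {"delta_pos": [0, 0, 0.9], "spin": 0}, {"delta_pos": [0, 0, 0.9], "spin": 0}, {"delta_pos": [0, 0, 0], "spin": 0}]' --jaw 0.1

```text
clock: 12.15
tcp_pos: [0.3873, 0.2281, 0.2744]
eef_rot: [0.81, 0.586, 0.004, 0.001]
force: [-0.6, 0.1, 0.7]
gripper_width: 0.45
gripper_force: 0.0
```

Run:
```python
from h import *
import pickle
s=sense();p=s['tcp_pos'];q=np.array(p)+[0,0,.011]-Cc;print(p,s['clock'],q@X,q@d,q[2])
w=snap('wrist');S=snap('scene');pickle.dump((w,S),open('w2.pkl','wb'))
a=cv2.resize(S['color'][165:335,125:275],(375,425),interpolation=3)
b=cv2.resize(w['color'][:250,60:360],(425,354),interpolation=3)
o=np.zeros((425,800,3),np.uint8);o[:,:375]=a;o[:354,375:]=b
cv2.imwrite('pics/g3.png',cv2.cvtColor(o,4))
```

```text
[0.38729159 0.2281046  0.27440557] 12.15 -0.04323092761496883 -0.0027373416723898507 0.18340556698172966
```

View pics/g3.png

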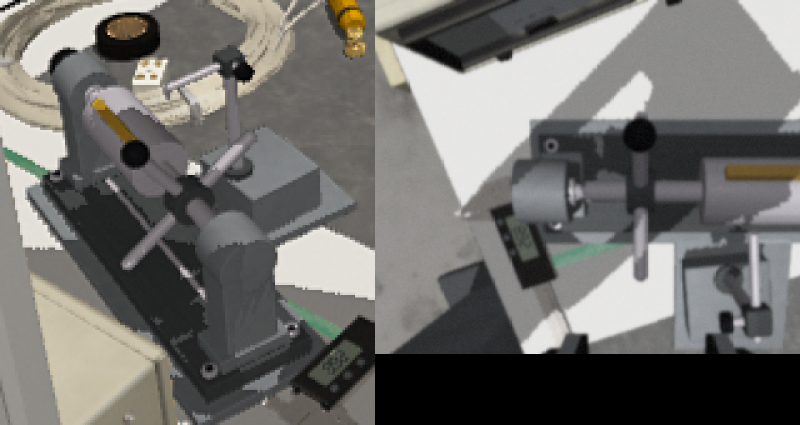

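The ball is at (134,152) in the scene crop and (640,134) in the wrist crop; the key is near the top, leaning left.

Run:
```python
from h import *
import pickle
w,S=pickle.load(open('w2.pkl','rb'))
k=425/300
print(inpl(S,125+134/2.5-.3,165+152/2.5-.3),inpl(w,60+(640-375)/k-.3,134/k-.3))
p,e=tri(ray(S,125+134/2.5-.3,165+152/2.5-.3),ray(w,60+(640-375)/k-.3,134/k-.3));q=p-Cc;print(p,e,q@X,q@d,q[2],np.degrees(np.arctan2(q@X,q[2])))
```

```text
(np.float64(0.0351), np.float64(0.054), np.float64(0.0644), np.float64(33.0)) (np.float64(0.0311), np.float64(0.1081), np.float64(0.1125), np.float64(16.1))
[0.4086231  0.30280883 0.15582534] 0.0013795270194021884 0.03440423659863531 5.999524367530087e-05 0.05382534045414726 32.58601776129204
```

Emit:
apply_moves --increments '[{"delta_pos": [0.2, 0.75, 0], "spin": 0}, {"delta_pos": [0.22, 0.75, 0], "spin": 0}, {"delta_pos": [0, 0, -0.65], "spin": 0}, {"delta_pos": [0, 0, -0.65], "spin": 0}, {"delta_pos": [0, 0, -0.65], "spin": 0}, {"delta_pos": [0, 0, -0.65], "spin": 0}, {"delta_pos": [0, 0, 0], "spin": 0}, {"delta_pos": [0, 0, 0], "spin": 0}]'

```text
clock: 13.25
tcp_pos: [0.406, 0.3023, 0.1396]
eef_rot: [0.81, 0.587, -0.0, 0.0]
force: [1.5, 0.7, 0.8]
gripper_width: 0.452
gripper_force: 0.0
```

Emit:
apply_moves --increments '[{"delta_pos": [0, 0, 0], "spin": 0}, {"delta_pos": [0, 0, 0], "spin": 0}, {"delta_pos": [0, 0, 0], "spin": 0}, {"delta_pos": [0, 0, 0], "spin": 0}, {"delta_pos": [0, 0, 0], "spin": 0}]' --jaw 1 --newtons 40

```text
clock: 13.88
tcp_pos: [0.4084, 0.3023, 0.1412]
eef_rot: [0.81, 0.586, 0.003, 0.001]
force: [7.8, -2.4, -1.1]
gripper_width: 0.18
gripper_force: 38.9
```

Emit:
apply_moves --increments '[{"delta_pos": [-0.038, -0.118, 0.07], "spin": 0}, {"delta_pos": [-0.041, -0.126, 0.056], "spin": 0}, {"delta_pos": [-0.042, -0.129, 0.04], "spin": 0}, {"delta_pos": [-0.044, -0.135, 0.024], "spin": 0}, {"delta_pos": [-0.044, -0.135, 0.008], "spin": 0}, {"delta_pos": [0, 0, 0], "spin": 0}, {"delta_pos": [0, 0, 0], "spin": 0}, {"delta_pos": [0, 0, 0], "spin": 0}]'

```text
clock: 14.88
tcp_pos: [0.398, 0.2705, 0.1515]
eef_rot: [0.81, 0.586, 0.003, 0.001]
force: [6.1, -1.6, 1.0]
gripper_width: 0.176
gripper_force: 39.2
```

Run:
```python
from h import *
import pickle
s=sense();p=s['tcp_pos'];q=np.array(p)+[0,0,.011]-Cc;print(p,s['clock'],s['gripper_width'],q@X,q@d,q[2])
S=snap('scene')
a=cv2.resize(S['color'][165:335,125:275],(450,510),interpolation=3)
cv2.imwrite('pics/g4.png',cv2.cvtColor(a,4))
```

```text
[0.39804378 0.27053864 0.15146522] 14.875 0.1758019951972326 0.0004462758572694664 0.00014944567724909096 0.06046521879600632
```

Emit:
apply_moves --increments '[{"delta_pos": [0, 0, 0], "spin": 0}, {"delta_pos": [0, 0, 0], "spin": 0}, {"delta_pos": [0, 0, 0.6], "spin": 0}, {"delta_pos": [0, 0, 0.9], "spin": 0}, {"delta_pos": [0, 0, 0.9], "spin": 0}, {"delta_pos": [0, 0, 0.6], "spin": 0}, {"delta_pos": [0.1, -0.9, 0], "spin": 0}, {"delta_pos": [0.1, -0.9, 0], "spin": 0}, {"delta_pos": [0.1, -0.9, 0], "spin": 0}, {"delta_pos": [0.05, -0.9, 0], "spin": 0}, {"delta_pos": [0, 0, 0], "spin": 0}, {"delta_pos": [0, 0, 0], "spin": 0}]' --jaw 0.1

```text
clock: 16.42
tcp_pos: [0.4129, 0.0905, 0.2992]
eef_rot: [0.81, 0.586, 0.0, -0.0]
force: [0.5, 0.7, -0.4]
gripper_width: 0.452
gripper_force: 0.0
```

Run:
```python
from h import *
import pickle
s=sense();p=s['tcp_pos'];print(p,s['clock'])
w=snap('wrist');S=snap('scene');pickle.dump((w,S),open('w3.pkl','wb'))
a=cv2.resize(S['color'][165:335,125:275],(375,425),interpolation=3)
b=cv2.resize(w['color'][:300,130:390],(425,490),interpolation=3)
o=np.zeros((490,800,3),np.uint8);o[:425,:375]=a;o[:490,375:]=b
cv2.imwrite('pics/g5.png',cv2.cvtColor(o,4))
# predicted ball pixel for various angles
for t in(-10,0,10):
    q=Cc+.062*(np.sin(np.radians(t))*X+np.array([0,0,np.cos(np.radians(t))]))
    u=proj(S,q);v=proj(w,q);print(t,(u-[125,165])*2.5,(v-[130,0])*[425/260,490/300]+[375,0])
    q=O-.03*d+[0,0,.102]+.027*(np.sin(np.radians(t))*X+np.array([0,0,np.cos(np.radians(t))]))
    v=proj(w,q);print('   key',(v-[130,0])*[425/260,490/300]+[375,0])
```

```text
[0.41293338 0.09050541 0.29917281] 16.425
-10 [196.76153889 117.1546669 ] [419.22178383 -27.06558481]
   key [597.73354919 -15.92576352]
0 [181.74725642 121.71442945] [416.69788687 -55.40070514]
   key [597.84331846 -26.65003117]
10 [166.81019937 128.75073052] [415.33316386 -82.58899576]
   key [597.88130442 -36.86467663]
```

View pics/g5.png

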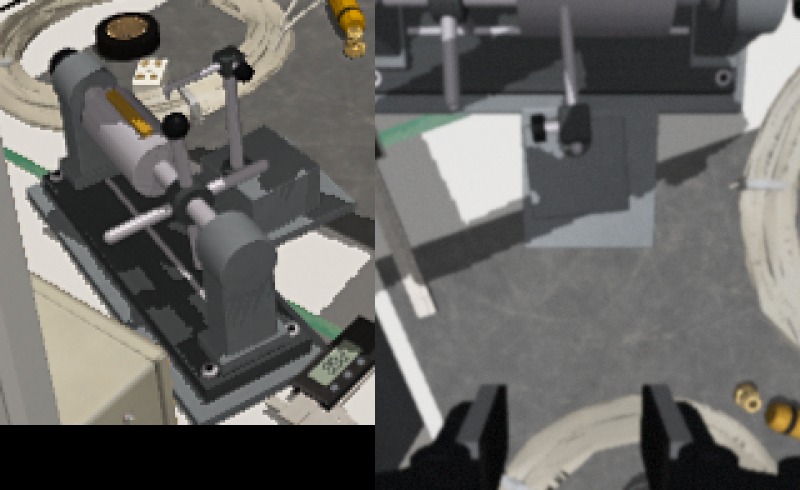

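The ball is at (176,125) in the scene crop, against a prediction of (182,122) for 0°, so about 4° remains. I'll refine it by colour masks.

Run:
```python
from h import *
import pickle
w,S=pickle.load(open('w3.pkl','rb'));T=snap('top')
def blob(s,c,r,f):
    x0,y0=int(c[0]-r),int(c[1]-r);i=s['color'][y0:y0+2*r+1,x0:x0+2*r+1].astype(int);m=f(i).astype(np.uint8)
    n,l,st,ce=cv2.connectedComponentsWithStats(m);k=1+np.argmax(st[1:,4]);return ce[k]+[x0,y0],st[k]
dark=lambda i:i.max(2)<50
u,st=blob(S,(125+176/2.5,165+125/2.5),9,dark);print('ball',u,st,inpl(S,*u))
for n,p in[('L',(108,239)),('R',(266,165)),('col',(190,201))]:
    x,y=125+p[0]/2.5-.3,165+p[1]/2.5-.3;print(n,inpl(S,x,y))
yel=lambda i:(i[...,0]-i[...,2]>50)
pos=lambda t:O-.03*d+[0,0,.102]+.027*(np.sin(np.radians(t))*X+np.array([0,0,np.cos(np.radians(t))]))
for nm,s in(('scene',S),('top',T)):
    c=proj(s,pos(0));u,st=blob(s,c,16,yel);print(nm,u,st,[(t,proj(s,pos(t)).round(1)) for t in(-10,-5,0,5,10)])
u,st=blob(T,proj(T,Cc+[0,0,.062]),9,dark);print('top ball',u,st,[(t,proj(T,Cc+.062*(np.sin(np.radians(t))*X+np.array([0,0,np.cos(np.radians(t))]))).round(1)) for t in(-5,0,5)])
```

```text
ball [194.72916667 215.10416667] [ 3  4 12 11 96] (np.float64(0.0054), np.float64(0.0615), np.float64(0.0617), np.float64(5.0))
L (np.float64(0.0608), np.float64(-0.0045), np.float64(0.061), np.float64(94.3))
R (np.float64(-0.0584), np.float64(0.0016), np.float64(0.0584), np.float64(-88.5))
col (np.float64(0.0008), np.float64(-0.0018), np.float64(0.002), np.float64(154.8))
scene [176.43518519 210.14814815] [  7  10  18  19 108] [(-10, array([179.9, 207. ])), (-5, array([178.6, 207.3])), (0, array([177.4, 207.7])), (5, array([176.2, 208.2])), (10, array([175. , 208.8]))]
top [161.67857143 171.14285714] [16  5  6 12 28] [(-10, array([161.1, 178. ])), (-5, array([160.1, 177.6])), (0, array([159.1, 177.2])), (5, array([158.1, 176.9])), (10, array([157.1, 176.6]))]Traceback (most recent call last):
  File "<stdin>", line 15, in <module>
  File "<stdin>", line 6, in blob
    return _wrapfunc(a, 'argmax', axis=axis, out=out, **kwds)
    return bound(*args, **kwds)
ValueError: attempt to get argmax of an empty sequence
```

Emit:
apply_moves --increments '[{"delta_pos": [-0.07, 0.9, 0], "spin": 0}, {"delta_pos": [-0.07, 0.9, 0], "spin": 0}, {"delta_pos": [-0.07, 0.9, 0], "spin": 0}, {"delta_pos": [-0.06, 0.97, 0], "spin": 0}, {"delta_pos": [0, 0, -0.5], "spin": 0}, {"delta_pos": [0, 0, -0.8], "spin": 0}, {"delta_pos": [0, 0, -0.8], "spin": 0}, {"delta_pos": [0, 0, -0.8], "spin": 0}, {"delta_pos": [0, 0, 0], "spin": 0}, {"delta_pos": [0, 0, 0], "spin": 0}, {"delta_pos": [0, 0, 0], "spin": 0}]'

```text
clock: 17.95
tcp_pos: [0.4007, 0.2746, 0.1565]
eef_rot: [0.81, 0.587, 0.002, 0.0]
force: [0.1, -0.0, 0.7]
gripper_width: 0.448
gripper_force: 0.0
```

Emit:
apply_moves --increments '[{"delta_pos": [0, 0, 0], "spin": 0}, {"delta_pos": [0, 0, 0], "spin": 0}, {"delta_pos": [0, 0, 0], "spin": 0}, {"delta_pos": [0, 0, 0], "spin": 0}, {"delta_pos": [0, 0, 0], "spin": 0}]' --jaw 1 --newtons 60

```text
clock: 18.58
tcp_pos: [0.3994, 0.2746, 0.1558]
eef_rot: [0.81, 0.587, 0.001, -0.001]
force: [-5.8, 2.2, 8.5]
gripper_width: 0.173
gripper_force: 58.3
```

Run:
```python
from h import *
s=sense();p=s['tcp_pos'];q=np.array(p)+[0,0,.011]-Cc;print(p,s['gripper_width'],q@X,q@d,q[2],s['force'])
```

```text
[0.399447   0.27456791 0.15575713] 0.17252153280717314 0.004711701230346269 6.0023774675000896e-05 0.0647571275678578 [-5.83094757  2.20462172  8.48878655]
```

Emit:
apply_moves --increments '[{"delta_pos": [-0.015, -0.048, 0], "spin": 0}, {"delta_pos": [-0.016, -0.048, 0], "spin": 0}, {"delta_pos": [0, 0, 0], "spin": 0}, {"delta_pos": [0, 0, 0], "spin": 0}, {"delta_pos": [0, 0, 0], "spin": 0}]'

```text
clock: 19.2
tcp_pos: [0.398, 0.2701, 0.1559]
eef_rot: [0.81, 0.587, 0.001, -0.001]
force: [-5.9, 3.4, 8.3]
gripper_width: 0.168
gripper_force: 58.4
```

Emit:
apply_moves --increments '[{"delta_pos": [0, 0, 0], "spin": 0}, {"delta_pos": [0, 0, 0], "spin": 0}, {"delta_pos": [0, 0, 0.6], "spin": 0}, {"delta_pos": [0, 0, 0.9], "spin": 0}, {"delta_pos": [0, 0, 0.9], "spin": 0}, {"delta_pos": [0, 0, 0.6], "spin": 0}, {"delta_pos": [0.1, -0.9, 0], "spin": 0}, {"delta_pos": [0.1, -0.9, 0], "spin": 0}, {"delta_pos": [0.1, -0.9, 0], "spin": 0}, {"delta_pos": [0.05, -0.9, 0], "spin": 0}, {"delta_pos": [0, 0, 0], "spin": 0}, {"delta_pos": [0, 0, 0], "spin": 0}]' --jaw 0.1

```text
clock: 20.7
tcp_pos: [0.4155, 0.089, 0.304]
eef_rot: [0.81, 0.586, 0.0, -0.0]
force: [0.1, -0.4, 0.8]
gripper_width: 0.449
gripper_force: 0.0
```

```bash
cat >> h.py <<'E'
def blob(s,c,r,f):
    x0,y0=int(c[0]-r),int(c[1]-r);i=s['color'][y0:y0+2*r+1,x0:x0+2*r+1].astype(int);m=f(i).astype(np.uint8)
    n,l,st,ce=cv2.connectedComponentsWithStats(m);k=1+np.argmax(st[1:,4]);return ce[k]+[x0,y0],st[k]
dark=lambda i:i.max(2)<50
E
python3 - <<'E'
from h import *
S=snap('scene');print(sense()['tcp_pos'],sense()['clock'])
u,st=blob(S,(194.7,214.5),10,dark);print(u,st,inpl(S,*u))
E
```

```text
[0.41543602 0.08946383 0.30403528] 20.75
[197.31521739 214.14130435] [ 8  5 11 11 92] (np.float64(0.0007), np.float64(0.0614), np.float64(0.0614), np.float64(0.7))
```

Key is within about 1° of upright. The wrist camera would sit right over the stand's clamp, so I'll turn the tool half a turn before pushing, watching joint 6.

Emit:
apply_moves --increments '[{"delta_pos": [0, 0.1, 0], "spin": 0.165}, {"delta_pos": [0, 0.1, 0], "spin": 0.165}, {"delta_pos": [0, 0, 0], "spin": 0.165}, {"delta_pos": [0, 0, 0], "spin": 0.165}, {"delta_pos": [0, 0, 0], "spin": 0.165}, {"delta_pos": [0, 0, 0], "spin": 0.165}, {"delta_pos": [0, 0, 0], "spin": 0.165}, {"delta_pos": [0, 0, 0], "spin": 0.165}, {"delta_pos": [0, 0, 0], "spin": 0.165}, {"delta_pos": [0, 0, 0], "spin": 0.165}, {"delta_pos": [0, 0, 0], "spin": 0.165}, {"delta_pos": [0, 0, 0], "spin": 0.165}]'

```text
clock: 22.25
tcp_pos: [0.4153, 0.1002, 0.3039]
eef_rot: [-0.097, 0.995, 0.0, -0.0]
force: [-0.4, 0.5, -0.7]
gripper_width: 0.447
gripper_force: 0.0
```

Run:
```python
from h import *
s=sense();print(s['joints'],s['eef_rot'],s['tcp_pos'])
a=2*np.arctan2(s['eef_rot'][1],s['eef_rot'][0]);print(np.degrees(a))
```

```text
[ 1.16520403e-01 -3.67534734e-01  1.83072248e+00  1.71411472e-04
  1.67866114e+00 -1.64796418e+00] [-9.67019898e-02  9.95313368e-01  8.26716925e-05 -1.29764917e-04] [0.41526482 0.10021777 0.30394207]
191.098575594914
```

Joint 6 would run out of range, so I'll use a quarter turn instead: closed fingers pushing on the middle of the rear face, with the camera off to the side.

Emit:
apply_moves --increments '[{"delta_pos": [-0.02, -0.14, 0], "spin": -0.162}, {"delta_pos": [-0.02, -0.14, 0], "spin": -0.162}, {"delta_pos": [0, 0, 0], "spin": -0.161}, {"delta_pos": [0, 0, -0.8], "spin": 0}, {"delta_pos": [0, 0, -0.8], "spin": 0}, {"delta_pos": [0, 0, -0.8], "spin": 0}, {"delta_pos": [0, 0, -0.8], "spin": 0}, {"delta_pos": [0, 0, -0.8], "spin": 0}, {"delta_pos": [0, 0, -0.8], "spin": 0}, {"delta_pos": [0, 0, -0.7], "spin": 0}, {"delta_pos": [0, 0, 0], "spin": 0}, {"delta_pos": [0, 0, 0], "spin": 0}]' --jaw 1

```text
clock: 23.75
tcp_pos: [0.4142, 0.0856, 0.0303]
eef_rot: [0.16, 0.987, 0.0, 0.0]
force: [0.8, 0.2, -0.4]
gripper_width: -0.002
gripper_force: 0.0
```

Run:
```python
from h import *
s=sense();q=np.array(s['tcp_pos'])-O;print(s['tcp_pos'],q@X,q@d,s['force'],s['clock'])
a=2*np.arctan2(s['eef_rot'][1],s['eef_rot'][0]);print(np.degrees(a))
```

```text
[0.41417192 0.08560618 0.03026216] -0.1704409028643347 -0.020338683088137386 [ 0.812343    0.22796383 -0.37323121] 23.75
161.60946988479222
```

Emit:
apply_moves --increments '[{"delta_pos": [0.025, 0.076, 0], "spin": 0}, {"delta_pos": [0.025, 0.076, 0], "spin": 0}, {"delta_pos": [0.025, 0.076, 0], "spin": 0}, {"delta_pos": [0.025, 0.076, 0], "spin": 0}, {"delta_pos": [0.025, 0.076, 0], "spin": 0}, {"delta_pos": [0.025, 0.076, 0], "spin": 0}, {"delta_pos": [0.025, 0.076, 0], "spin": 0}, {"delta_pos": [0.025, 0.076, 0], "spin": 0}, {"delta_pos": [0.025, 0.076, 0], "spin": 0}, {"delta_pos": [0.025, 0.076, 0], "spin": 0}]'

```text
clock: 25.0
tcp_pos: [0.4258, 0.1219, 0.0291]
eef_rot: [0.16, 0.987, -0.001, -0.0]
force: [-3.1, -9.3, 6.3]
gripper_width: -0.003
gripper_force: 3.1
```

Emit:
apply_moves --increments '[{"delta_pos": [0.012, 0.038, 0], "spin": 0}, {"delta_pos": [0.012, 0.038, 0], "spin": 0}, {"delta_pos": [0.012, 0.038, 0], "spin": 0}, {"delta_pos": [0.012, 0.038, 0], "spin": 0}]'

```text
clock: 25.5
tcp_pos: [0.4282, 0.1294, 0.0291]
eef_rot: [0.16, 0.987, -0.001, -0.0]
force: [-3.2, -8.5, 6.1]
gripper_width: 0.003
gripper_force: 3.2
```

Run:
```python
from h import *
s=sense();q=np.array(s['tcp_pos'])-O;print(s['tcp_pos'],q@X,q@d,s['force'],np.array(s['force'])@X)
```

```text
[0.42821453 0.12935399 0.02913993] -0.12449756926620592 -0.020175132157750086 [-3.20755406 -8.51893422  6.11120711] -9.092640645580873
```

Emit:
apply_moves --increments '[{"delta_pos": [0.012, 0.038, 0], "spin": 0}, {"delta_pos": [0.009, 0.029, 0], "spin": 0}, {"delta_pos": [0.009, 0.029, 0], "spin": 0}]'

```text
clock: 25.88
tcp_pos: [0.4294, 0.1333, 0.0293]
eef_rot: [0.16, 0.987, -0.002, -0.001]
force: [-8.6, -18.2, 15.7]
gripper_width: -0.001
gripper_force: 7.4
```

Emit:
apply_moves --increments '[{"delta_pos": [0.006, 0.019, 0], "spin": 0}, {"delta_pos": [0.006, 0.019, 0], "spin": 0}]'

```text
clock: 26.12
tcp_pos: [0.4292, 0.1342, 0.0291]
eef_rot: [0.16, 0.987, -0.003, -0.001]
force: [-10.8, -24.0, 17.8]
gripper_width: 0.004
gripper_force: 9.8
```

Run:
```python
from h import *
s=sense();q=np.array(s['tcp_pos'])-O;print(s['tcp_pos'],q@X,q@d,s['force'],np.array(s['force'])@X)
S=snap('scene');T=snap('top')
a=cv2.resize(S['color'][165:335,125:275],(400,453),interpolation=3)
b=cv2.resize(T['color'][125:275,110:250],(400,429),interpolation=3)
o=np.zeros((453,800,3),np.uint8);o[:,:400]=a;o[:429,400:]=b
cv2.imwrite('pics/p1.png',cv2.cvtColor(o,4))
```

```text
[0.42919404 0.13419685 0.02906077] -0.11958933158057622 -0.019610207658452443 [-10.78075742 -24.04216243  17.76455316] -26.19535051228298
```

Emit:
apply_moves --increments '[{"delta_pos": [-0.025, -0.08, 0], "spin": 0}, {"delta_pos": [-0.06, -0.19, 0], "spin": 0}, {"delta_pos": [-0.12, -0.38, 0], "spin": 0}, {"delta_pos": [-0.12, -0.38, 0], "spin": 0}, {"delta_pos": [0, 0, 0.8], "spin": 0}, {"delta_pos": [0, 0, 0.9], "spin": 0}, {"delta_pos": [0, 0, 0.9], "spin": 0}, {"delta_pos": [0, 0, 0.9], "spin": 0}, {"delta_pos": [0, 0, 0.9], "spin": -0.15}, {"delta_pos": [0, 0, 0.9], "spin": -0.15}, {"delta_pos": [0, 0, 0.9], "spin": -0.15}, {"delta_pos": [0, 0, 0.4], "spin": -0.15}]'

```text
clock: 27.72
tcp_pos: [0.4149, 0.0856, 0.3623]
eef_rot: [0.46, 0.888, 0.001, 0.002]
force: [-0.4, 1.1, -0.2]
gripper_width: -0.005
gripper_force: 0.0
```

Emit:
apply_moves --increments '[{"delta_pos": [0, 0.3, 0], "spin": -0.15}, {"delta_pos": [0, 0.3, 0], "spin": -0.15}, {"delta_pos": [0, 0.3, 0], "spin": -0.15}, {"delta_pos": [0, 0.3, 0], "spin": -0.15}, {"delta_pos": [0, 0.2, 0], "spin": -0.15}, {"delta_pos": [0, 0, 0], "spin": -0.15}, {"delta_pos": [0, 0, 0], "spin": 0}, {"delta_pos": [0, 0, 0], "spin": 0}]'

```text
clock: 28.72
tcp_pos: [0.4142, 0.1555, 0.3591]
eef_rot: [0.81, 0.586, 0.0, 0.0]
force: [0.1, -0.4, -0.4]
gripper_width: -0.004
gripper_force: 0.0
```

Run:
```python
from h import *
import pickle
s=sense();print(s['tcp_pos'],s['force'],s['clock'])
w=snap('wrist');S=snap('scene');pickle.dump((w,S),open('w4.pkl','wb'))
u,st=blob(S,(196,214.5),10,dark);print(u,st,inpl(S,*u))
a=S['color'][165:335,125:275];b=w['color'][:190,160:370]
b=cv2.resize(b,(525,475),interpolation=3);a=cv2.resize(a,(275,312),interpolation=3)
o=np.zeros((475,800,3),np.uint8);o[:312,:275]=a;o[:,275:]=cv2.convertScaleAbs(b,alpha=1.5)
cv2.imwrite('pics/p2.png',cv2.cvtColor(o,4))
```

```text
[0.4141841  0.15549613 0.35905867] [ 0.09520568 -0.42272943 -0.39781154] 28.725
[197.36263736 214.0989011 ] [ 6  5 11 11 91] (np.float64(0.0007), np.float64(0.0615), np.float64(0.0615), np.float64(0.6))
```

View pics/p2.png

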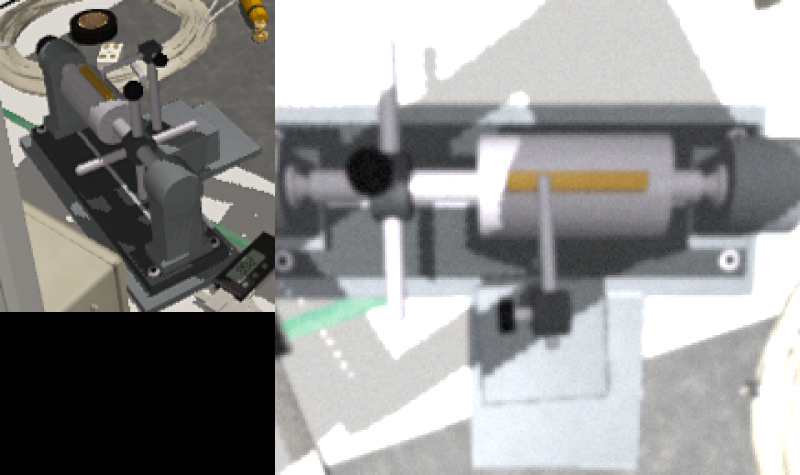

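The pointer tip at (544,180) lies over the key, which spans columns 508–648. The foot's rear edge, from (483,403) to (605,395), may still be askew, so I'll measure it.

Run:
```python
from h import *
import pickle
w,S=pickle.load(open('w4.pkl','rb'))
g=cv2.cvtColor(w['color'],cv2.COLOR_RGB2GRAY).astype(float)
g=cv2.GaussianBlur(g,(3,3),0)
def bed(p):q=p-O;return np.array([q@X,q@d])
def sub(col,f):  # subpixel extremum
    k=int(np.argmin(f));a,b,c=f[k-1:k+2];return k+.5*(a-c)/(a-2*b+c)
def line(c0,c1,r0,r1,z,mode):
    P=[]
    for c in range(c0,c1):
        f=g[r0:r1,c] if mode=='min' else -np.gradient(g[r0:r1,c])
        if 0<np.argmin(f)<len(f)-1:P.append(bed(onz(w,c,r0+sub(c,f),z)))
    P=np.array(P);vx,vy,x,y=cv2.fitLine(P.astype(np.float32),cv2.DIST_HUBER,0,.0005,.0005).ravel()
    print(len(P),'x',x,'y',y,'tilt deg',np.degrees(np.arctan(vx/vy)))
line(246,290,154,166,.048,'min')         # foot rear edge
line(182,238,106,116,.022,'grad')         # bed edge left of foot
line(300,345,106,116,.022,'grad')
line(240,352,182,192,.008,'grad')
# side edge near right
P=[]
for r in range(130,156):
    f=g[r,288:300 if 0 else 298];k=int(np.argmin(f))
    if 0<k<len(f)-1:
        P.append(bed(onz(w,288+sub(0,f),r,.048)))
P=np.array(P);vx,vy,x,y=cv2.fitLine(P.astype(np.float32),cv2.DIST_HUBER,0,.0005,.0005).ravel();print('side',len(P),x,y,np.degrees(np.arctan(vy/vx)))
```

```text
44 x -0.10539788 y -0.021402312 tilt deg -4.4928
56 x -0.040069323 y 0.06133818 tilt deg 0.2753702
45 x -0.040593084 y -0.09784697 tilt deg 0.75672096
51 x -0.15047859 y -0.08246854 tilt deg 2.0222182
side 26 -0.08284363 -0.053716503 4.6743913
```

The foot is still about 4.5° askew: its far front corner touches and the near side has a gap of about 5 mm. I'll push lower and on the near end of the rear face.

Emit:
apply_moves --increments '[{"delta_pos": [-0.085, -0.215, 0], "spin": 0.15}, {"delta_pos": [-0.085, -0.215, 0], "spin": 0.15}, {"delta_pos": [-0.085, -0.215, 0], "spin": 0.15}, {"delta_pos": [-0.08, -0.215, 0], "spin": 0.15}, {"delta_pos": [0, 0, 0], "spin": 0.15}, {"delta_pos": [0, 0, 0], "spin": 0.15}, {"delta_pos": [0, 0, -0.8], "spin": 0.15}, {"delta_pos": [0, 0, -0.8], "spin": 0.15}, {"delta_pos": [0, 0, -0.8], "spin": 0.15}, {"delta_pos": [0, 0, -0.8], "spin": 0.15}, {"delta_pos": [0, 0, -0.8], "spin": 0}, {"delta_pos": [0, 0, -0.8], "spin": 0}]'

```text
clock: 30.32
tcp_pos: [0.3974, 0.1125, 0.1179]
eef_rot: [0.16, 0.987, 0.0, 0.0]
force: [0.1, 0.8, -0.0]
gripper_width: -0.005
gripper_force: 0.0
```

Emit:
apply_moves --increments '[{"delta_pos": [0, 0, -0.8], "spin": 0}, {"delta_pos": [0, 0, -0.8], "spin": 0}, {"delta_pos": [0, 0, -0.3], "spin": 0}, {"delta_pos": [0, 0, 0], "spin": 0}, {"delta_pos": [0, 0, 0], "spin": 0}]'

```text
clock: 30.95
tcp_pos: [0.3989, 0.1129, 0.0257]
eef_rot: [0.16, 0.987, 0.0, 0.001]
force: [0.3, -0.3, 0.5]
gripper_width: -0.001
gripper_force: 0.0
```

Run:
```python
from h import *
s=sense();q=np.array(s['tcp_pos'])-O;print(s['tcp_pos'],q@X,q@d,s['force'],np.array(s['force'])@X)
```

```text
[0.39889911 0.11286564 0.02571615] -0.1492364547132715 0.0026089262075875918 [ 0.33591304 -0.33877476  0.51634214] -0.21837766775016268
```

Emit:
apply_moves --increments '[{"delta_pos": [0.028, 0.086, -0.08], "spin": 0}, {"delta_pos": [0.028, 0.086, 0], "spin": 0}, {"delta_pos": [0.028, 0.086, 0], "spin": 0}, {"delta_pos": [0.028, 0.086, 0], "spin": 0}, {"delta_pos": [0.028, 0.086, 0], "spin": 0}, {"delta_pos": [0.025, 0.076, 0], "spin": 0}, {"delta_pos": [0, 0, 0], "spin": 0}]'

```text
clock: 31.82
tcp_pos: [0.4058, 0.1382, 0.02]
eef_rot: [0.16, 0.987, -0.0, -0.0]
force: [-0.9, -0.3, -0.2]
gripper_width: 0.003
gripper_force: 0.0
```

Emit:
apply_moves --increments '[{"delta_pos": [0.006, 0.019, 0], "spin": 0}, {"delta_pos": [0.006, 0.019, 0], "spin": 0}, {"delta_pos": [0.006, 0.019, 0], "spin": 0}, {"delta_pos": [0.006, 0.019, 0], "spin": 0}]'

```text
clock: 32.33
tcp_pos: [0.4059, 0.1406, 0.0198]
eef_rot: [0.16, 0.987, -0.001, -0.001]
force: [-6.1, -10.0, 8.8]
gripper_width: 0.0
gripper_force: 5.5
```

Run:
```python
from h import *
s=sense();q=np.array(s['tcp_pos'])-O;print(s['tcp_pos'],q@X,q@d,s['force'],np.array(s['force'])@X)
```

```text
[0.40593928 0.14059466 0.01983557] -0.12069074412150624 0.004481993754448883 [ -6.10832936 -10.02508269   8.79966398] -11.42132740926834
```

Contact at about -0.1207, as expected; another 4 mm or so turns the foot.

Emit:
apply_moves --increments '[{"delta_pos": [0.006, 0.019, 0], "spin": 0}, {"delta_pos": [0.006, 0.019, 0], "spin": 0}, {"delta_pos": [0.006, 0.019, 0], "spin": 0}]'

```text
clock: 32.7
tcp_pos: [0.4059, 0.1425, 0.0198]
eef_rot: [0.16, 0.987, -0.002, -0.002]
force: [-12.5, -15.1, 14.1]
gripper_width: -0.0
gripper_force: 9.2
```

Emit:
apply_moves --increments '[{"delta_pos": [0.006, 0.019, 0], "spin": 0}, {"delta_pos": [0.006, 0.019, 0], "spin": 0}]'

```text
clock: 32.95
tcp_pos: [0.4058, 0.1437, 0.0197]
eef_rot: [0.16, 0.987, -0.003, -0.003]
force: [-17.4, -22.3, 21.8]
gripper_width: -0.001
gripper_force: 13.4
```

Run:
```python
from h import *
s=sense();q=np.array(s['tcp_pos'])-O;print(s['tcp_pos'],q@X,q@d,s['force'],np.array(s['force'])@X)
```

```text
[0.40582613 0.14366342 0.01969949] -0.11780731134232304 0.005537845973560313 [-17.38433289 -22.31004276  21.83596773] -26.58860953179229
```

Emit:
apply_moves --increments '[{"delta_pos": [0.01, 0.02, 0], "spin": 0}, {"delta_pos": [0, 0, 0], "spin": 0}]'

```text
clock: 33.2
tcp_pos: [0.4058, 0.1439, 0.0197]
eef_rot: [0.16, 0.987, -0.004, -0.003]
force: [-19.2, -24.6, 25.3]
gripper_width: -0.002
gripper_force: 15.4
```

Emit:
apply_moves --increments '[{"delta_pos": [-0.025, -0.08, 0], "spin": 0}, {"delta_pos": [-0.06, -0.19, 0], "spin": 0}, {"delta_pos": [-0.12, -0.38, 0], "spin": 0}, {"delta_pos": [-0.12, -0.38, 0], "spin": 0}, {"delta_pos": [0, 0, 0.8], "spin": 0}, {"delta_pos": [0, 0, 0.9], "spin": 0}, {"delta_pos": [0, 0, 0.9], "spin": 0}, {"delta_pos": [0, 0, 0.9], "spin": 0}, {"delta_pos": [0, 0, 0.9], "spin": -0.15}, {"delta_pos": [0, 0, 0.9], "spin": -0.15}, {"delta_pos": [0, 0, 0.9], "spin": -0.15}, {"delta_pos": [0, 0, 0.6], "spin": -0.15}]'

```text
clock: 34.7
tcp_pos: [0.393, 0.0959, 0.3626]
eef_rot: [0.46, 0.888, 0.001, 0.001]
force: [1.2, -0.8, -0.2]
gripper_width: 0.001
gripper_force: 0.0
```

Emit:
apply_moves --increments '[{"delta_pos": [0.12, 0.25, 0], "spin": -0.15}, {"delta_pos": [0.12, 0.25, 0], "spin": -0.15}, {"delta_pos": [0.12, 0.25, 0], "spin": -0.15}, {"delta_pos": [0.12, 0.25, 0], "spin": -0.15}, {"delta_pos": [0, 0, 0], "spin": -0.15}, {"delta_pos": [0, 0, 0], "spin": -0.15}, {"delta_pos": [0, 0, 0], "spin": 0}, {"delta_pos": [0, 0, 0], "spin": 0}]'

```text
clock: 35.7
tcp_pos: [0.4166, 0.1459, 0.36]
eef_rot: [0.81, 0.586, 0.0, 0.0]
force: [0.8, -0.1, -0.0]
gripper_width: -0.003
gripper_force: 0.0
```

```bash
cat > m.py <<'E'
from h import *
s=sense();print(s['tcp_pos'],s['clock'])
w=snap('wrist','last.png');S=snap('scene')
u,st=blob(S,(196,214.5),10,dark);print('ball',u,inpl(S,*u))
g=cv2.GaussianBlur(cv2.cvtColor(w['color'],cv2.COLOR_RGB2GRAY).astype(np.float32),(3,3),0).astype(float)
bed=lambda p:np.array([(p-O)@X,(p-O)@d])
W=lambda x,y,z:O+x*X+y*d+np.array([0,0,z])
def fit(P,swap):
    P=np.array(P);vx,vy,x,y=cv2.fitLine(P.astype(np.float32),cv2.DIST_HUBER,0,.0005,.0005).ravel()
    print(len(P),'x %.4f y %.4f tilt %.2f'%(x,y,np.degrees(np.arctan(vx/vy if not swap else vy/vx))))
def sub(f):
    k=int(np.argmin(f))
    if not 0<k<len(f)-1:return None
    a,b,c=f[k-1:k+2];return k+.5*(a-c)/(a-2*b+c)
def line(xe,y0,y1,z,mode):
    a,b=proj(w,W(xe,y0,z)),proj(w,W(xe,y1,z));P=[]
    for c in range(int(min(a[0],b[0])),int(max(a[0],b[0]))):
        r0=int(round((a[1]+b[1])/2))-6;f=g[r0:r0+13,c];f=f if mode=='min' else -np.gradient(f);k=sub(f)
        if k is not None:P.append(bed(onz(w,c,r0+k,z)))
    fit(P,0)
line(-.104,.008,-.05,.048,'min')
line(-.04,.05,.085,.022,'g');line(-.04,-.07,-.115,.022,'g')
P=[]
a,b=proj(w,W(-.07,-.055,.048)),proj(w,W(-.1,-.055,.048))
for r in range(int(a[1]),int(b[1])):
    c0=int(a[0])-6;k=sub(g[r,c0:c0+13])
    if k is not None:P.append(bed(onz(w,c0+k,r,.048)))
fit(P,1)
E
python3 m.py
```

```text
[0.41662102 0.14586721 0.36003787] 35.7
ball [197.36263736 214.0989011 ] (np.float64(0.0007), np.float64(0.0615), np.float64(0.0615), np.float64(0.6))
36 x -0.1035 y -0.0293 tilt -0.38
22 x -0.0404 y 0.0676 tilt -0.02
32 x -0.0405 y -0.0925 tilt 1.23
23 x -0.0854 y -0.0534 tilt -0.03
```

The foot is now square (within about 0.5°), flush with the bed edge, and roughly centred at y ≈ -18 mm. The key is upright and the arm is clear.

```bash
python3 -c "
from station import finish_job
print(finish_job())"
```

```text
the job is handed in; nothing more can be done
None
```

I handed the job in at 35.7 s. At my last measurement the key was about 0.6° from upright and the stand's foot was within about 1 mm of the bed edge and square within about 1°. The pointer's tip was over the key at roughly bed y = -18 mm. The gripper stayed away from the cup and fitting throughout, and the hand-in call returned no verdict.

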